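Tap a tweeter cup square into the dash shelf panel

ROBOT

A 6-joint arm with a two-finger parallel gripper is mounted at the origin on the work surface. World frame = base frame: x ahead of the robot, y to its left, z up, the work surface at z = 0. Lengths are in m, angles in rad, forces in N, time in s.
With the tool pointing down it reaches from about 0.25 to 0.775 m from the base axis. Payload 4 kg.
Tool frame: the origin (TCP) lies midway between the tips of the shut fingers; the grasp point (between the pads) lies 19 mm behind it; z points along the fingers, x is the direction in which the jaws open and shut, and the axes are right-handed (so a half turn about z gives the same grasp; the last joint's range is limited). The gripper opens to 94 mm and grips with 3 to 60 N. Pads are 16 mm wide; open, the fingers measure 119 mm over their backs; the gripper's body (75 mm by 177 mm) begins 78 mm behind the grasp point.
Start: joints at [-1.393, 0.087, 1.371, -0, 1.684, -0.103], TCP at [0.152, -0.528, 0.206] pointing down, gripper open.
Joint ranges: [-3.1, 3.1], [-0.76, 2.03], [0.27, 2.55], [-1.08, 4.22], [0.17, 2.65], [-2.57, 2.57]. Speed limits (rad/s): [2.79, 2.79, 3.14, 3.14, 3.14, 3.14].

INTERFACE

Orientations are given as [roll, pitch, yaw] about the fixed x, y, z axes, in that order (R = Rz(yaw) Ry(pitch) Rx(roll)).
In Python, from bench import robot gives the robot as it stands.
- The arm moves only by the shell command python3 -m handwheel 'ROWS'. ROWS is a JSON object of lists of equal length, an entry for each row: "delta_pos": the shift along the tool's x, y, z in mm, a list of three; "rotation": the turn, a rotation vector about the tool's x, y, z in rad, a list of three; "claw": the closure, from -1 (fully open) to 1 (shut). In form: {"delta_pos": [[tx, ty, tz], ...], "rotation": [[wx, wy, wz], ...], "claw": [claw, ...]}. A call has exactly 8 rows; each row shifts and turns the commanded pose from where the row before left it, along the tool's axes as they then stand; what a row does not reach is not made up. A row lasts 1/8 s, in which the tool goes at most 62.5 mm and 10.7 degrees, less where a joint would pass 70% of its speed; a pose out of reach is approached as far as the arm can. A call with a gripper value outside its range is refused whole. The fingers move at their own pace and stop on an object; the grip force is fixed at half the most. Time passes only in rows, so rows that do not move let the fingers close, or fill a call up. It gives the time, the measured TCP pose, the force and the opening at its end, in the units of the state.
- robot.get_obs(): the state, without advancing time (a new reading comes with each control period).
- robot.snapshot(name): name is "side" or "top"; returns a dict with "color" (420x560x3 uint8, red, green, blue), "intrinsics" (3x3 intrinsics, pixels), "k1" (the pictures are not rectified: a ray, as slopes to the right and down, at radius r is drawn at 1 + k1 r^2 times it, then the intrinsics apply), "eye" and "rotation" of the camera in the world. Camera axes: x right, y down, z forward; pixel columns grow to the right and rows downward; lengths in m; the calibration is good to about 2 mm. A picture is of the moment at which its call begins. There is no depth.
- robot.close_job(): hands the job in, once; it reports no verdict.
The state is a dict: "time": time; "joint_positions": joint angles; "qvel": joint speeds; "joint_torque": joint torques, N m; "tool_pos": TCP position; "ee_rot": TCP orientation; "wrist_force": force on the tool from outside, world axes, zero at the start; "wrist_torque": the same for the moment, N m; "width": finger opening in m.
Only numpy, scipy, OpenCV 4.12 (cv2) and the standard library are available. Lean on these libraries where they do the work, as an engineer would, in place of code of your own. Each camera call takes 0.05 s, during which the arm holds its last target.

TASK

Pick up the aluminium tweeter cup, stand it in the round hole of the lime green shelf panel so that it rests on the three orange push pins, and let go of it. Then tap it in with the closed fingers, a few millimetres at a time and alternately around its rim above each pin, so that it goes in square without cocking, until it is firmly home all round on the stiff sealing ring hidden in the hole, which you feel as a clear rise in force. Never press with more than about 25 N, and leave everything else on the bench where it is.

Things in the scene. Friction and masses are not known exactly. Their poses are not given: they have to be found in the camera images.
- cup_mid (a point): Centre of the loose round aluminium tweeter cup (about 140 g, 49 mm tall), half-way up on its axis, z up. From above: collar 60 mm across, 18 mm tall, the part to grip from outside, with a rim 4 mm wide round a recess 12 mm deep with a black grille; flange 72 mm across, 5 mm thick; below it the skirt, 50 mm across, 26 mm long. Starts upright on the bench.
- bore (a point): Centre of the mouth of the hole in the lime green shelf panel, level with the panel's top; x and y along the panel's sides, z up. The hole is 56 mm across, goes right through, and has a 2 mm chamfer. A black sealing ring sits deep in it, at a depth that differs from panel to panel: the cup's foot meets it after going down 1.5 to 8.5 mm from where it first rests on the pins.
- pin_a_top (a point): Centre of the top of push pin a: orange round head 13 mm across, 33 mm from the hole's axis towards the panel's +x, 11 to 12 mm above the panel at the start. The three pins carry the cup's flange. Each goes down only under 10 to 11 N of its own, then stays where left, no spring-back. Pressing the rim above one pin takes 12 to 18 N and sinks mainly that pin, tilting the cup; at the middle 32 N.
- pin_b_top (a point): The same for push pin b, 120 degrees counter-clockwise (from above) of pin a around the hole.
- pin_c_top (a point): The same for push pin c, 120 degrees clockwise (from above) of pin a around the hole.
- pin_a (a joint): How far pin a has been pushed down (m): 0 to 0.001 at the start, stop at 0.0125 (just below the panel's top).
- pin_b (a joint): The same for pin b.
- pin_c (a joint): The same for pin c.
- driver: Screwdriver lying on the bench, about 200 mm long; leave alone. Origin at the middle of its underside.
- jar: Small clear jar, 60 mm across, 85 mm tall; leave alone. Origin at its underside.
- magnet: Dark steel speaker magnet, 44 mm across, 24 mm tall; leave alone. Origin at its underside.
- drink: Clear drink bottle, 64 mm across, 200 mm tall; leave alone. Origin at its underside.
- cup: The same cup; origin at the centre of its foot, z up along its axis. The flange's underside is 26 mm and its top 31 mm above the foot, the rim 49 mm.
- panel: The shelf panel: 180 mm in x, 200 mm in y, 45 mm thick, amber light strips on its edges, fixed to the bench. Origin at the centre of its underside, z up.
- seal (a joint): How far the black sealing ring in the hole has been squeezed (m): 0 at the start and until the cup's foot meets it, hard stop at 0.0025. It takes 7 N to begin and 13 N at the stop, on top of what the pins take, so that a press on the rim rises from about 14 to over 20 N as the cup comes home. It stays squeezed. Home means squeezed by at least 0.0006.
Not all that is in view belongs to the job. Leave any yellow look-alike of the cup alone.

How it is judged:
By the outcome, as a careful person would: the job done as asked, in the order asked, and still so for the second after the job is handed in, with the robot touching nothing.
It also fails if it takes over 72 s, if anything falls off the work surface, if the arm or the gripper's body presses on something with over 40 N, if the wrist force passes 120 N, or if a joint passes its speed limit or range.

## Working session

There is one attempt and no reset: what is moved stays moved. The work goes in short steps, Python scripts to look and compute and a shell command to move; the robot and the scene stay as the last step left them, time stands still between calls to the robot, and variables do not carry over. Pictures are saved under pics/ and viewed, and the job is handed in when it is done.

```bash
mkdir -p pics; ls; python3 - <<'E'
from bench import robot
import cv2,numpy as np
o=robot.get_obs()
for k in o: print(k,np.round(o[k],4))
for n in("side","top"):
    s=robot.snapshot(n); cv2.imwrite(f"pics/{n}0.png",s["color"][:,:,::-1])
    print(n,s["intrinsics"],s["k1"],s["eye"],s["rotation"])
E
```

```text
pics
time 0.0
joint_positions [-1.3931  0.0879  1.3722 -0.      1.6836 -0.1031]
qvel [-0.0003  0.0006 -0.0007 -0.0001  0.0001 -0.    ]
joint_torque [ 9.00000e-04 -3.40182e+01 -3.02425e+01  7.18000e-02  3.31000e-02
 -2.00000e-04]
tool_pos [ 0.1523 -0.5279  0.2043]
ee_rot [-3.1414e+00  2.1000e-03 -1.2900e+00]
wrist_force [ 0.2121 -0.0594 -0.6369]
wrist_torque [0.0001 0.0107 0.0081]
width 0.0941
side [[426.24841891   0.         278.77151083]
 [  0.         426.24841891 206.65635547]
 [  0.           0.           1.        ]] -0.09493674109800411 [ 0.50744426 -0.88819999  0.63888205] [-2.12400678  0.01753153 -0.12418771]
top [[396.23544791   0.         284.42216682]
 [  0.         396.23544791 207.17155708]
 [  0.           0.           1.        ]] -0.05930782194085007 [0.38547657 0.01522075 1.27131301] [-2.96874575 -0.01329128 -1.54388107]
```

View pics/side0.png

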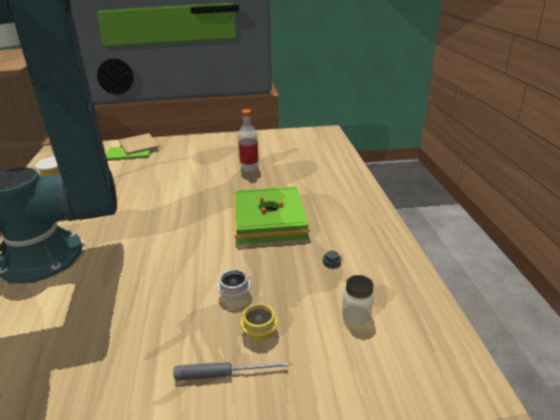

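View pics/top0.png

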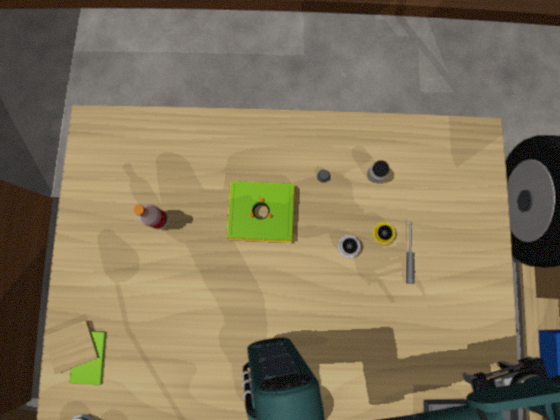

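The side view shows the silver cup at (234,288) and its yellow look-alike at (259,322). In the top view they are at (349,245) and (384,233). The panel is at (262,211) in the top view, with the orange pins around its hole. The silver one fits the description, so I'll enlarge it to confirm and then measure.

```bash
cat > h.py <<'E'
import numpy as np,cv2
from scipy.spatial.transform import Rotation as R
from bench import robot
def cam(s):
    K=np.array(s["intrinsics"]);r=np.array(s["rotation"],float)
    M=r if r.shape==(3,3) else R.from_euler('xyz',r).as_matrix()
    return K,float(s["k1"]),np.array(s["eye"]),M
def ray(s,p):
    K,k,e,M=cam(s)
    d=np.array([(p[0]-K[0,2])/K[0,0],(p[1]-K[1,2])/K[1,1]])
    u=d.copy()
    for _ in range(20): u=d/(1+k*(u@u))
    v=M@np.array([u[0],u[1],1]); return e,v
def onz(s,p,z):
    e,v=ray(s,p); return e+v*(z-e[2])/v[2]
def proj(s,P):
    K,k,e,M=cam(s); c=M.T@(np.array(P)-e); u=c[:2]/c[2]; u=u*(1+k*(u@u)); return K[:2,:2]@u+K[:2,2]
def two(s1,p1,s2,p2):
    e1,v1=ray(s1,p1);e2,v2=ray(s2,p2)
    A=np.stack([v1,-v2],1);t=np.linalg.lstsq(A,e2-e1,rcond=None)[0]
    a=e1+v1*t[0];b=e2+v2*t[1];return (a+b)/2,np.linalg.norm(a-b)
def crop(s,x0,y0,w,h,f,name):
    c=s["color"][y0:y0+h,x0:x0+w,::-1]; cv2.imwrite("pics/"+name,cv2.resize(c,None,fx=f,fy=f,interpolation=cv2.INTER_CUBIC))
def blobs(s,lo,hi,amin=6):
    hsv=cv2.cvtColor(s["color"],cv2.COLOR_RGB2HSV);m=cv2.inRange(hsv,lo,hi)
    n,l,st,ce=cv2.connectedComponentsWithStats(m)
    return [(st[i].tolist(),ce[i].round(2).tolist()) for i in range(1,n) if st[i][4]>=amin],l
E
python3 - <<'E'
from h import *
s=robot.snapshot("side");t=robot.snapshot("top")
a=cv2.resize(s["color"][180:360,190:400,::-1],None,fx=3.6,fy=3.3,interpolation=cv2.INTER_CUBIC)
crop(s,195,175,130,95,6,"s1.png");crop(s,200,255,110,95,6,"s2.png");crop(t,220,170,100,80,7,"t1.png");crop(t,325,210,90,70,8,"t2.png")
for n,x in(("side",s),("top",t)):
    print(n,"orange",blobs(x,(3,150,120),(17,255,255))[0])
    print(n,"green",[b for b in blobs(x,(35,150,80),(55,255,255),300)[0]])
E
```

```text
side orange [([241, 109, 10, 5, 39], [245.64, 110.87]), ([261, 197, 2, 3, 6], [261.5, 198.0]), ([280, 201, 3, 3, 7], [280.71, 202.0]), ([261, 207, 5, 4, 14], [263.0, 208.71])]
side green [([98, 6, 137, 39, 3940], [160.22, 25.51]), ([235, 187, 73, 47, 2665], [268.84, 210.4])]
top orange [([260, 198, 3, 4, 7], [261.14, 199.43]), ([134, 205, 10, 10, 84], [138.4, 209.51]), ([250, 213, 3, 3, 7], [251.29, 214.0]), ([267, 214, 4, 3, 8], [268.75, 215.0])]
top green [([228, 181, 66, 59, 3295], [260.6, 210.56]), ([70, 331, 35, 54, 925], [90.7, 364.05])]
```

View pics/s1.png

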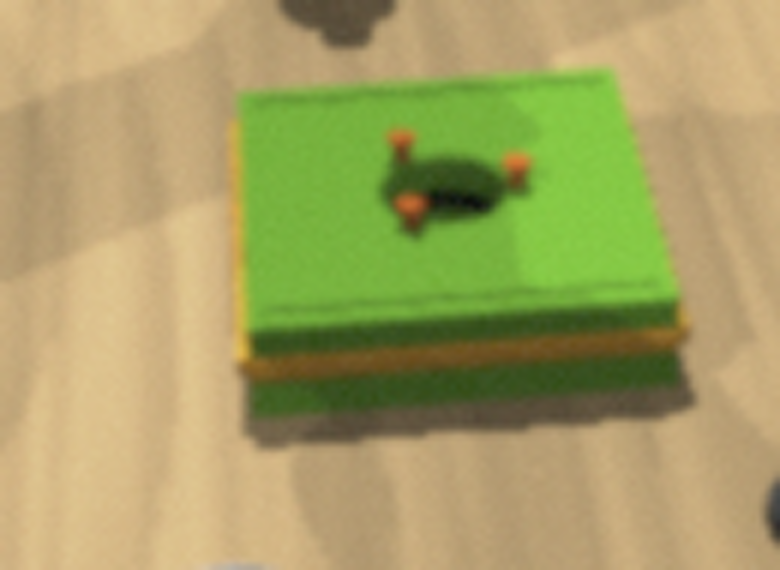

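View pics/s2.png

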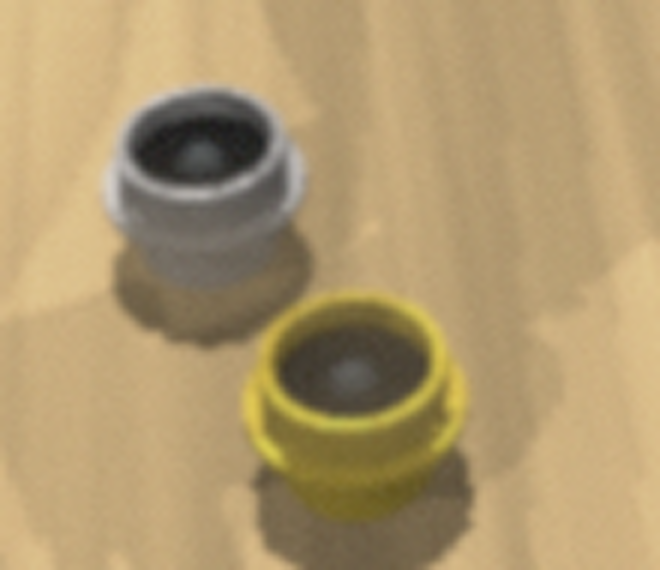

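View pics/t1.png

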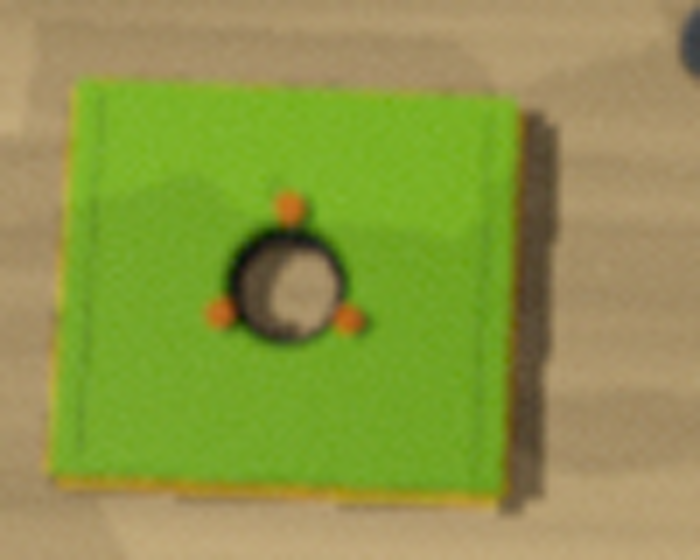

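View pics/t2.png

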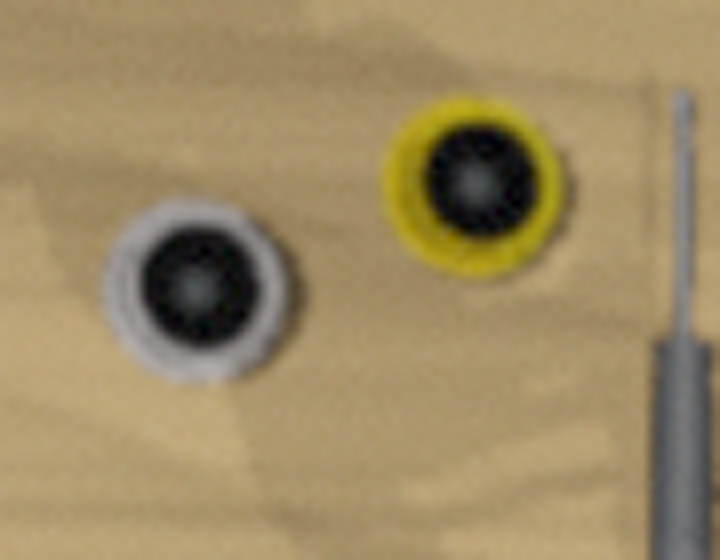

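The crop confirms it: plain silver, with a black grille in its recess; the other one is yellow. Now I'll measure.

```bash
cat >> h.py <<'E'
def softc(s,x0,y0,w,h,fn):
    """weighted centroid with soft mask at 6x upsampling"""
    c=cv2.resize(s["color"][y0:y0+h,x0:x0+w],None,fx=6,fy=6,interpolation=cv2.INTER_CUBIC)
    m=fn(c); n,l,st,ce=cv2.connectedComponentsWithStats(m)
    return [( (ce[i]+.5)/6-.5+[x0,y0], st[i][4]/36,(st[i][0]/6+x0,st[i][1]/6+y0,st[i][2]/6,st[i][3]/6)) for i in range(1,n) if st[i][4]>100],m
def hsvm(lo,hi): return lambda c: cv2.inRange(cv2.cvtColor(c,cv2.COLOR_RGB2HSV),lo,hi)
E
python3 - <<'E'
from h import *
s=robot.snapshot("side");t=robot.snapshot("top")
print("top axis check",onz(t,(262,211),.045),proj(t,[0,0,0]),proj(s,[0,0,0]))
P={}
for n,x,b in(("top",t,(240,190,40,35)),("side",s,(250,190,45,30))):
    r,_=softc(x,*b,hsvm((2,130,90),(19,255,255)))
    for c,a,bb in r: print(n,c.round(2),round(a,1),onz(x,c,.0565).round(4))
    P[n]=[c for c,a,_ in r]
# hole dark in top
r,_=softc(t,240,190,45,40,lambda c:255-hsvm((30,120,60),(60,255,255))(c))
for c,a,bb in r: print("hole",c.round(2),a,np.round(bb,1),onz(t,c,.045).round(4))
# silver cup
for n,x,b in(("top",t,(332,228,36,36)),("side",s,(212,262,44,46))):
    r,m=softc(x,*b,hsvm((0,0,0),(179,60,255)))
    for c,a,bb in r: print(n,"cup",c.round(2),round(a,1),np.round(bb,1),onz(x,c,.03).round(4))
    cv2.imwrite(f"pics/m_{n}.png",m)
    r,m=softc(x,*b,lambda c: cv2.inRange(cv2.cvtColor(c,cv2.COLOR_RGB2GRAY),0,75))
    for c,a,bb in r: print(n,"grille",c.round(2),round(a,1),np.round(bb,1),onz(x,c,.037).round(4))
# panel corners
for n,x in(("top",t),("side",s)):
    m=hsvm((35,150,80),(55,255,255))(x["color"])
    bl,l=blobs(x,(35,150,80),(55,255,255),2000); 
E
```

```text
top axis check [0.58572346 0.07462928 0.045     ] [280.45513946 404.15381919] [ 39.62345729 255.33742641]
top [261.03 199.5 ] 9.3 [0.6201 0.0784 0.0565]
top [251.4  214.18] 9.9 [0.5729 0.1066 0.0565]
top [268.87 214.89] 11.3 [0.5723 0.0523 0.0565]
side [261.46 198.11] 7.4 [0.5735 0.0996 0.0565]
side [280.63 202.36] 10.3 [0.6217 0.0697 0.0565]
side [263.15 208.81] 17.9 [0.5729 0.0446 0.0565]
hole [260.36 210.03] 251.41666666666666 [249.2 197.3  23.   21.2] [0.5887 0.0799 0.045 ]
top cup [348.75 245.92] 398.4 [337.5 234.7  23.7  23.3] [ 0.485  -0.2007  0.03  ]
top grille [349.55 245.35] 171.3 [342.7 238.5  14.8  15. ] [ 0.4863 -0.202   0.037 ]
side cup [233.56 285.  ] 875.6 [216.8 268.8  34.5  34.5] [ 0.4858 -0.2058  0.03  ]
side grille [233.08 278.88] 198.3 [222.3 273.3  22.2  12.2] [ 0.4857 -0.1942  0.037 ]
```

View pics/m_top.png

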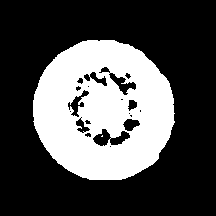

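View pics/m_side.png

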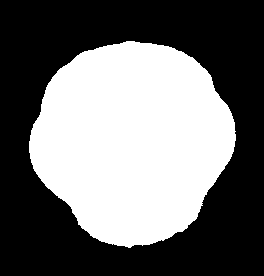

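```bash
python3 - <<'E'
from h import *
s=robot.snapshot("side");t=robot.snapshot("top")
T=[(261.03,199.5),(251.4,214.18),(268.87,214.89)];S=[(280.63,202.36),(261.46,198.11),(263.15,208.81)]
Q=np.array([two(t,a,s,b)[0] for a,b in zip(T,S)]); print(Q.round(4),[round(two(t,a,s,b)[1]*1e3,1) for a,b in zip(T,S)])
print("centre",Q.mean(0).round(4)); d=Q-Q.mean(0); print([ (round(np.hypot(*v[:2])*1e3,1),round(np.degrees(np.arctan2(v[1],v[0])),1)) for v in d])
print("grille two",two(t,(349.55,245.35),s,(233.08,278.88)))
# panel top corners by quad fit of green in top view, and side
for n,x in(("top",t),("side",s)):
    bl,l=blobs(x,(35,140,60),(60,255,255),2000)
    for i in range(1,l.max()+1):
        m=(l==i).astype(np.uint8)
        if m.sum()<2000 or m[205:215,262:300].sum()==0: continue
        c=max(cv2.findContours(m,0,1)[0],key=cv2.contourArea); q=cv2.approxPolyDP(cv2.convexHull(c),5,True)[:,0]
        print(n,q.tolist(),[onz(x,p,.045)[:2].round(4).tolist() for p in q])
# outline ellipse of cup in top: convex outline
r,m=softc(t,332,228,36,36,hsvm((0,0,0),(179,60,255)))
c=max(cv2.findContours(m,0,1)[0],key=cv2.contourArea);(cx,cy),ax,an=cv2.fitEllipse(c);p=((cx+.5)/6-.5+332,(cy+.5)/6-.5+228)
print("cup ellipse",p,np.array(ax)/6,[onz(t,p,z).round(4) for z in(.028,.04)])
# bounding side of cup flange: left/right columns
r,m=softc(s,212,262,44,46,hsvm((0,0,0),(179,60,255)))
for P in([.486,-.2,.031],[.486,-.2,.049],[.486,-.2,0],[.45,-.2,.0285],[.522,-.2,.0285],[.486,-.17,.049],[.486,-.225,0]): print(P,proj(s,P).round(1),proj(t,P).round(1))
E
```

```text
[[0.622  0.0787 0.0509]
 [0.5738 0.1069 0.0522]
 [0.5732 0.0525 0.0516]] [np.float64(1.6), np.float64(0.4), np.float64(0.5)]
centre [0.5897 0.0794 0.0515]
[(np.float64(32.3), np.float64(-1.1)), (np.float64(31.8), np.float64(120.0)), (np.float64(31.5), np.float64(-121.4))]
grille two (array([ 0.48587929, -0.20097169,  0.04284166]), np.float64(0.00013618680675340833))
top [[231, 182], [293, 184], [291, 239], [228, 237]] [[0.6761, 0.1765], [0.6754, -0.0205], [0.5004, -0.0184], [0.501, 0.177]]
side [[296, 187], [306, 228], [238, 233], [235, 191]] [[0.6783, 0.1663], [0.6699, -0.0414], [0.5036, -0.0379], [0.5041, 0.1702]]
cup ellipse (348.7859573364258, 245.8989054361979) [23.03303782 23.72061412] [array([ 0.4852, -0.2012,  0.028 ]), array([ 0.4843, -0.1991,  0.04  ])]
[0.486, -0.2, 0.031] [233.5 282.8] [348.6 245.6]
[0.486, -0.2, 0.049] [232.9 276.3] [349.6 245.1]
[0.486, -0.2, 0] [234.6 293.6] [346.9 246.3]
[0.45, -0.2, 0.0285] [216.6 285.3] [348.4 257.1]
[0.522, -0.2, 0.0285] [250.5 282.1] [348.4 234.2]
[0.486, -0.17, 0.049] [232.4 267.2] [339.9 244.9]
[0.486, -0.225, 0] [235.1 301.8] [354.6 246.5]
```

```bash
python3 -m handwheel '{"delta_pos":[[0,0,0],[0,0,0],[0,0,0],[0,0,0],[0,0,0],[0,0,0],[0,0,0],[0,0,0]],"rotation":[[0,0,-0.186],[0,0,-0.186],[0,0,-0.186],[0,0,-0.186],[0,0,-0.186],[0,0,-0.186],[0,0,-0.186],[0,0,-0.186]],"claw":[-1,-1,-1,-1,-1,-1,-1,-1]}'
cat >> h.py <<'E'
def go(target):
    o=robot.get_obs();M=R.from_euler('xyz',o["ee_rot"]).as_matrix()
    d=M.T@(np.array(target)-o["tool_pos"]);print("tool_pos",np.round(o["tool_pos"],4),"rpy",np.round(o["ee_rot"],4),"delta tool mm",(d*1e3).round(1),"F",np.round(o["wrist_force"],1),"w",round(o["width"],4),"t",round(o["time"],2))
E
python3 -c "
from h import *
go([.4855,-.2005,.1])"
```

```text
time: 1.4
tool_pos: [0.1524, -0.5285, 0.2055]
ee_rot: [3.141, -0.0, 0.204]
wrist_force: [0.1, 0.4, 0.3]
width: 0.0942
tool_pos [ 0.1524 -0.5285  0.2055] rpy [ 3.1415 -0.      0.2041] delta tool mm [ 392.7 -253.7  105.5] F [0.1 0.4 0.3] w 0.0942 t 1.4
```

```bash
python3 -m handwheel '{"delta_pos":[[49,-31.7,5],[49,-31.7,10],[49,-31.7,10],[49,-31.7,10],[49,-31.7,10],[49,-31.7,10],[49,-31.7,10],[49,-31.7,10]],"rotation":[[0,0,0],[0,0,0],[0,0,0],[0,0,0],[0,0,0],[0,0,0],[0,0,0],[0,0,0]],"claw":[-1,-1,-1,-1,-1,-1,-1,-1]}'
python3 -c "
from h import *
go([.4855,-.2005,.0335])
s=robot.snapshot('side');crop(s,150,180,180,150,4.4*.9,'s3.png')
t=robot.snapshot('top');crop(t,300,190,120,100,6,'t3.png')"
```

```text
time: 2.4
tool_pos: [0.4882, -0.2013, 0.1305]
ee_rot: [3.141, -0.001, 0.198]
wrist_force: [0.3, -0.4, -0.0]
width: 0.0939
tool_pos [ 0.4882 -0.2013  0.1305] rpy [ 3.1407e+00 -6.0000e-04  1.9810e-01] delta tool mm [-2.5 -1.4 97. ] F [ 0.3 -0.4 -0. ] w 0.0939 t 2.4
```

View pics/s3.png

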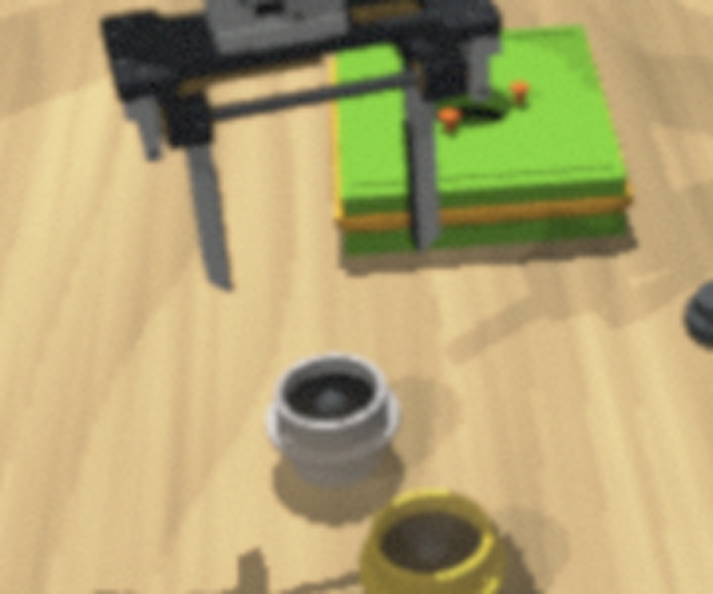

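The open fingers straddle the silver cup, clear of the yellow one. Descending.

```bash
python3 -m handwheel '{"delta_pos":[[-2.5,-1.4,10],[0,0,20],[0,0,20],[0,0,20],[0,0,14],[0,0,0],[0,0,0],[0,0,0]],"rotation":[[0,0,0],[0,0,0],[0,0,0],[0,0,0],[0,0,0],[0,0,0],[0,0,0],[0,0,0]],"claw":[-1,-1,-1,-1,-1,-1,-1,-1]}'
python3 -c "
from h import *
go([.4855,-.2005,.0335])
s=robot.snapshot('side');crop(s,150,200,180,150,4.4*.9,'s4.png')
"
```

```text
time: 3.5
tool_pos: [0.4848, -0.2023, 0.0476]
ee_rot: [3.14, -0.002, 0.198]
wrist_force: [0.4, 0.0, 0.8]
width: 0.0943
tool_pos [ 0.4848 -0.2023  0.0476] rpy [ 3.1401e+00 -1.6000e-03  1.9790e-01] delta tool mm [ 1.1 -1.7 14.1] F [0.4 0.  0.8] w 0.0943 t 3.5
```

View pics/s4.png

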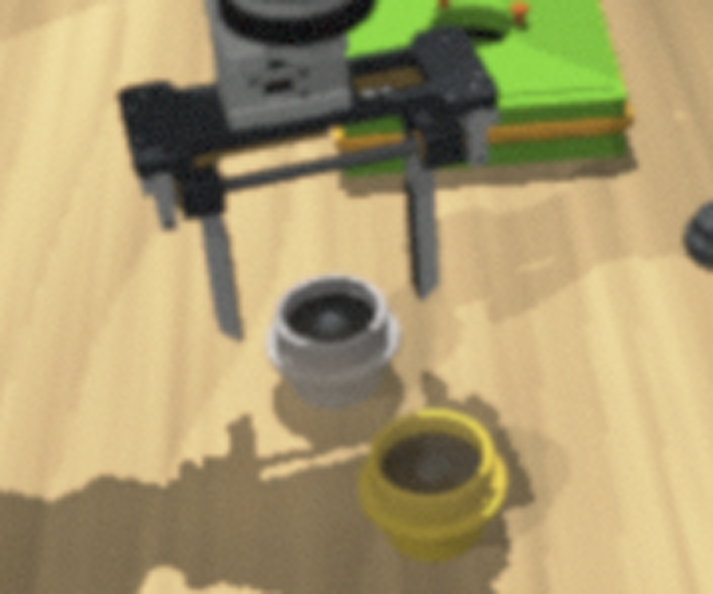

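```bash
python3 - <<'E'
from h import *
s=robot.snapshot('side');t=robot.snapshot('top');o=robot.get_obs()
M=R.from_euler('xyz',o["ee_rot"]).as_matrix()
im=s["color"].copy();it=t["color"].copy()
a=cv2.resize(im[255:310,195:275,::-1],None,fx=9,fy=9,interpolation=cv2.INTER_CUBIC)
for sx in(-1,1):
  for xx in(.047,.0595):
    for yy in(-.008,.008):
      P=o["tool_pos"]+M@[sx*xx,yy,0]; p=proj(s,P); print(sx,xx,yy,p.round(1)); q=((p-[195,255]+.5)*9).astype(int); cv2.circle(a,tuple(map(int,q)),3,(0,0,255),-1)
for th in np.arange(0,6.28,.2):
  for r,z,c in((.03,.049,(255,0,0)),(.036,.031,(0,255,0))):
    p=proj(s,[.4855+r*np.cos(th),-.2005+r*np.sin(th),z]);q=((p-[195,255]+.5)*9).astype(int); cv2.circle(a,tuple(map(int,q)),2,c,-1)
cv2.imwrite('pics/ov.png',a)
b=cv2.resize(it[220:270,320:380,::-1],None,fx=10,fy=10,interpolation=cv2.INTER_CUBIC)
for th in np.arange(0,6.28,.2):
  for r,z,c in((.03,.049,(255,0,0)),(.036,.031,(0,255,0))):
    p=proj(t,[.4855+r*np.cos(th),-.2005+r*np.sin(th),z]);q=((p-[320,220]+.5)*10).astype(int); cv2.circle(b,tuple(map(int,q)),2,c,-1)
cv2.imwrite('pics/ovt.png',b)
E
```

```text
-1 0.047 -0.008 [209.4 280.3]
-1 0.047 0.008 [210.9 285.2]
-1 0.0595 -0.008 [203.5 281.6]
-1 0.0595 0.008 [204.9 286.5]
1 0.047 -0.008 [252.9 270.5]
1 0.047 0.008 [254.9 275.1]
1 0.0595 -0.008 [258.5 269.2]
1 0.0595 0.008 [260.6 273.8]
```

View pics/ov.png

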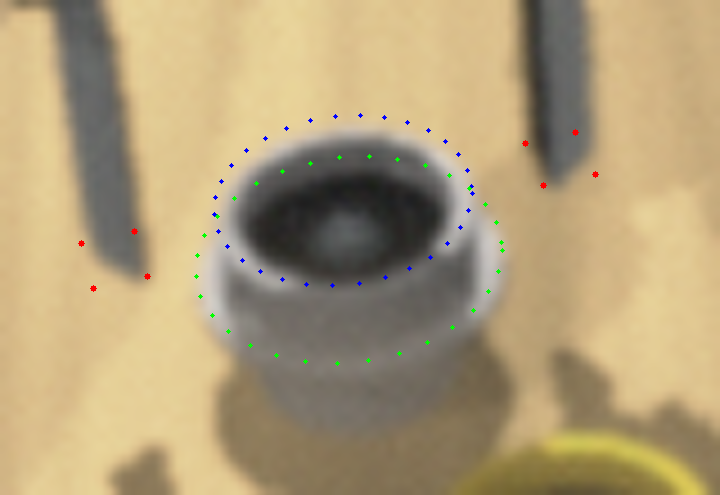

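View pics/ovt.png

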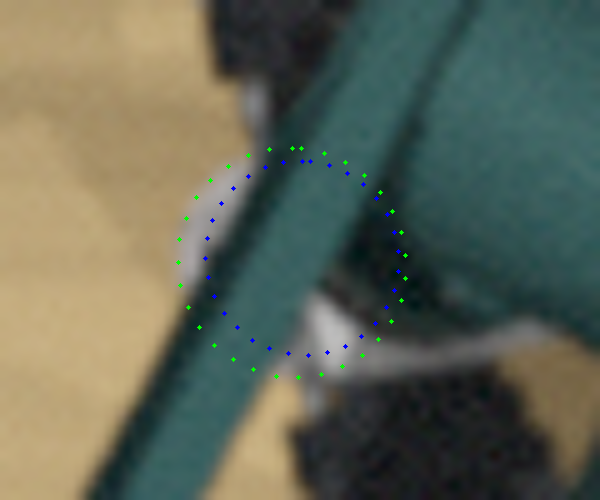

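The side overlay agrees with the fingertips. The cup is about 2 mm nearer the camera, so y is about -0.202, which is where the TCP already is. Going down and closing.

```bash
python3 -m handwheel '{"delta_pos":[[1,0,7],[0,0,7],[0,0,0],[0,0,0],[0,0,0],[0,0,0],[0,0,0],[0,0,0]],"rotation":[[0,0,0],[0,0,0],[0,0,0],[0,0,0],[0,0,0],[0,0,0],[0,0,0],[0,0,0]],"claw":[-1,-1,-1,1,1,1,1,1]}'
python3 -c "
from h import *
go([.4855,-.2005,.0335])
s=robot.snapshot('side');crop(s,170,220,130,110,5.4,'s5.png')
"
```

```text
time: 4.65
tool_pos: [0.4852, -0.2017, 0.0327]
ee_rot: [3.141, -0.0, 0.198]
wrist_force: [-0.0, 0.1, 0.1]
width: 0.059
tool_pos [ 0.4852 -0.2017  0.0327] rpy [ 3.1413e+00 -2.0000e-04  1.9800e-01] delta tool mm [ 0.5 -1.2 -0.8] F [-0.   0.1  0.1] w 0.059 t 4.65
```

View pics/s5.png

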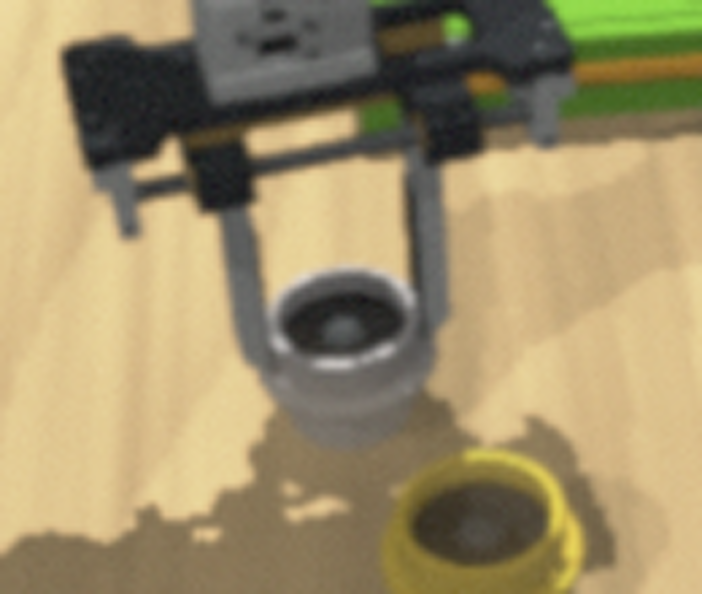

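```bash
python3 -c "
from h import *
go([.589,.0795,.117])"
python3 -m handwheel '{"delta_pos":[[0,0,-20],[0,0,-30],[0,0,-35],[0,0,0],[0,0,0],[0,0,0],[0,0,0],[0,0,0]],"rotation":[[0,0,0],[0,0,0],[0,0,0],[0,0,0],[0,0,0],[0,0,0],[0,0,0],[0,0,0]],"claw":[1,1,1,1,1,1,1,1]}'
python3 -c "
from h import *
go([.589,.0795,.117])
s=robot.snapshot('side');crop(s,170,150,130,160,3.7,'s6.png')
"
```

```text
tool_pos [ 0.4852 -0.2017  0.0326] rpy [ 3.1413e+00 -1.0000e-04  1.9800e-01] delta tool mm [ 157.1 -255.3  -84.4] F [0.2 0.6 0.5] w 0.0589 t 4.7
time: 5.7
tool_pos: [0.4848, -0.2015, 0.1167]
ee_rot: [-3.141, 0.001, 0.198]
wrist_force: [1.0, -0.3, -2.1]
width: 0.0589
tool_pos [ 0.4848 -0.2015  0.1167] rpy [-3.1409e+00  1.0000e-03  1.9800e-01] delta tool mm [ 157.4 -255.    -0.3] F [ 1.  -0.3 -2.1] w 0.0589 t 5.7
```

View pics/s6.png

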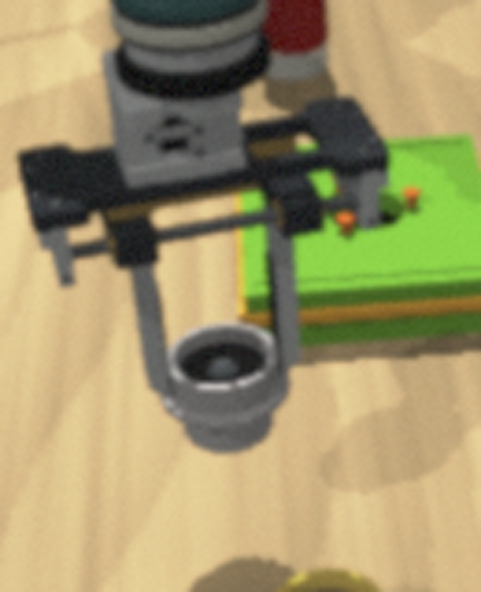

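The cup is held and off the bench. Moving over the hole in 7 rows.

```bash
python3 -m handwheel '{"delta_pos":[[12,-20,0],[25,-40,0],[30,-48,0],[30,-48,0],[30,-49,0],[20,-33,0],[10.4,-17,0],[0,0,0]],"rotation":[[0,0,0],[0,0,0],[0,0,0],[0,0,0],[0,0,0],[0,0,0],[0,0,0],[0,0,0]],"claw":[1,1,1,1,1,1,1,1]}'
python3 -c "
from h import *
go([.589,.0795,.067])
s=robot.snapshot('side');crop(s,200,120,130,130,4.6,'s7.png')
t=robot.snapshot('top');crop(t,220,160,90,80,7,'t7.png')
"
```

```text
time: 6.75
tool_pos: [0.5893, 0.0797, 0.1172]
ee_rot: [3.141, 0.001, 0.2]
wrist_force: [-0.8, -1.8, -1.7]
width: 0.059
tool_pos [0.5893 0.0797 0.1172] rpy [3.141e+00 7.000e-04 1.996e-01] delta tool mm [-0.3  0.1 50.2] F [-0.8 -1.8 -1.7] w 0.059 t 6.75
```

View pics/s7.png

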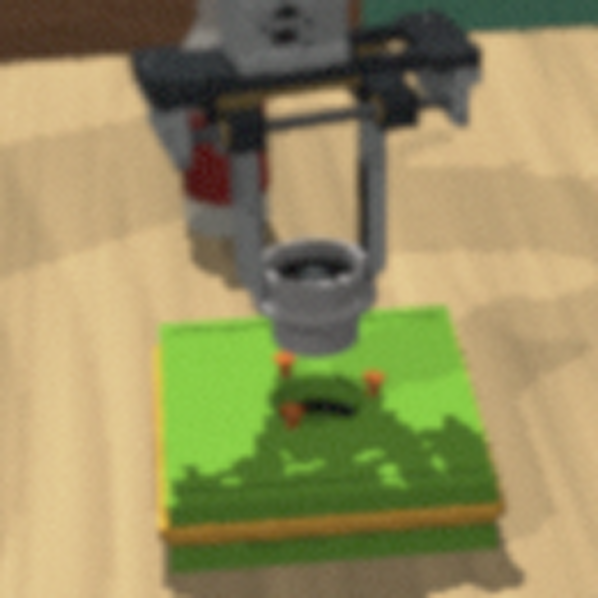

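View pics/t7.png

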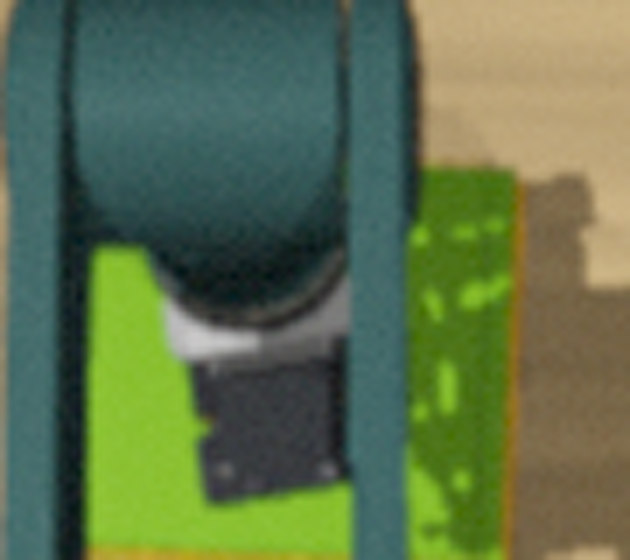

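```bash
cat >> h.py <<'E'
def overlay(s,x0,y0,w,h,f,name,circles,pts=()):
    a=cv2.resize(s["color"][y0:y0+h,x0:x0+w,::-1],None,fx=f,fy=f,interpolation=cv2.INTER_CUBIC)
    for c,r,col in circles:
        for th in np.arange(0,6.28,.15):
            q=((proj(s,[c[0]+r*np.cos(th),c[1]+r*np.sin(th),c[2]])-[x0,y0]+.5)*f).astype(int);cv2.circle(a,tuple(map(int,q)),1,col,-1)
    for p in pts:
        q=((proj(s,p)-[x0,y0]+.5)*f).astype(int);cv2.circle(a,tuple(map(int,q)),3,(255,0,255),-1)
    cv2.imwrite("pics/"+name,a)
E
python3 - <<'E'
from h import *
s=robot.snapshot('side');o=robot.get_obs();p=o["tool_pos"];f=p[2]-.0327
c=lambda z:(p[0],p[1],z)
h=(.589,.0795,.045);pn=[(h[0]+.033*np.cos(a),h[1]+.033*np.sin(a)) for a in np.radians([-1,119,239])]
overlay(s,235,160,70,60,11,'ov7.png',[(c(f+.049),.03,(255,0,0)),(c(f+.031),.036,(0,255,0)),(c(f),.025,(0,0,255)),(h,.028,(0,255,255))]+[((x,y,.0565),.0065,(255,255,0)) for x,y in pn])
E
```

```text
(no output)
```

View pics/ov7.png

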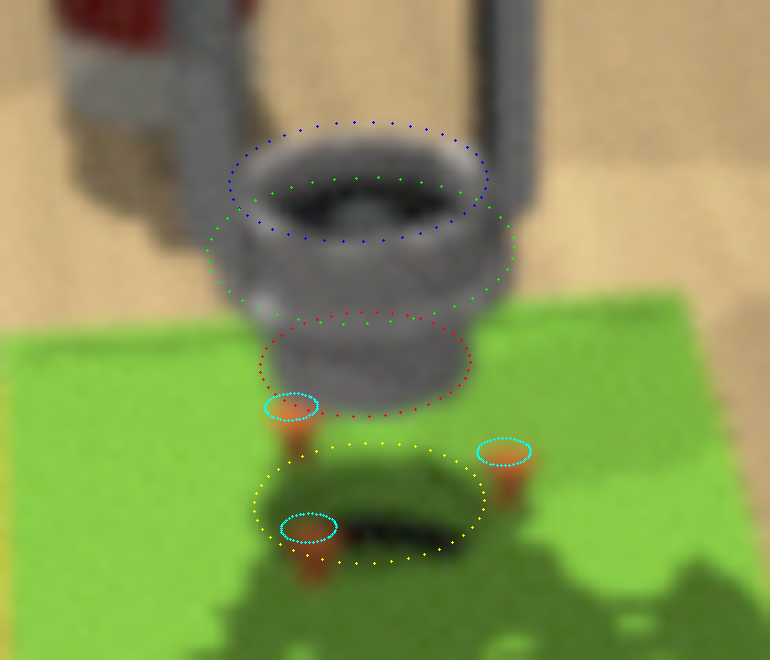

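The held cup and the pins show the same sub-pixel shift from prediction (about +3, +9 px in the 11x crop). That puts the cup over the hole to within about 1 mm. Lowering.

```bash
python3 -m handwheel '{"delta_pos":[[0,0,10],[0,0,14],[0,0,12],[0,0,8],[0,0,4],[0,0,2],[0,0,1],[0,0,0]],"rotation":[[0,0,0],[0,0,0],[0,0,0],[0,0,0],[0,0,0],[0,0,0],[0,0,0],[0,0,0]],"claw":[1,1,1,1,1,1,1,1]}'
python3 -c "
from h import *
go([.589,.0795,.0632])
s=robot.snapshot('side');crop(s,200,120,130,130,4.6,'s8.png')
"
```

```text
time: 7.9
tool_pos: [0.5896, 0.0794, 0.0668]
ee_rot: [3.141, -0.001, 0.198]
wrist_force: [0.8, -0.1, -2.4]
width: 0.0589
tool_pos [0.5896 0.0794 0.0668] rpy [ 3.1414e+00 -7.0000e-04  1.9810e-01] delta tool mm [-0.5 -0.2  3.6] F [ 0.8 -0.1 -2.4] w 0.0589 t 7.9
```

View pics/s8.png

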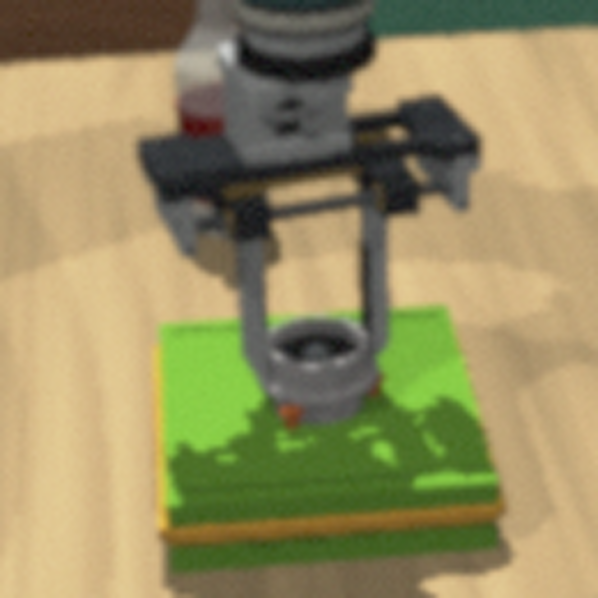

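```bash
python3 -m handwheel '{"delta_pos":[[0,0,0.5],[0,0,0.5],[0,0,0.5],[0,0,0.5],[0,0,0.5],[0,0,0.5],[0,0,0],[0,0,0]],"rotation":[[0,0,0],[0,0,0],[0,0,0],[0,0,0],[0,0,0],[0,0,0],[0,0,0],[0,0,0]],"claw":[1,1,1,1,1,1,1,1]}'

```

```text
time: 8.95
tool_pos: [0.5893, 0.0793, 0.0636]
ee_rot: [3.141, -0.0, 0.198]
wrist_force: [-0.6, 1.1, -0.6]
width: 0.0588
```

```bash
python3 -m handwheel '{"delta_pos":[[0,0,0.3],[0,0,0],[0,0,0],[0,0,0.3],[0,0,0],[0,0,0],[0,0,0],[0,0,0]],"rotation":[[0,0,0],[0,0,0],[0,0,0],[0,0,0],[0,0,0],[0,0,0],[0,0,0],[0,0,0]],"claw":[1,1,1,1,1,1,1,1]}'

```

```text
time: 9.95
tool_pos: [0.5893, 0.0794, 0.0634]
ee_rot: [3.141, -0.0, 0.198]
wrist_force: [-3.5, -0.4, 5.5]
width: 0.0589
```

Contact. Letting go, then rising.

```bash
python3 -m handwheel '{"delta_pos":[[0,0,0],[0,0,0],[0,0,0],[0,0,0],[0,0,-10],[0,0,-20],[0,0,-30],[0,0,-20]],"rotation":[[0,0,0],[0,0,0],[0,0,0],[0,0,0],[0,0,0],[0,0,0],[0,0,0],[0,0,0]],"claw":[-1,-1,-1,-1,-1,-1,-1,-1]}'
python3 - <<'E'
from h import *
go([.589,.0795,.0632])
s=robot.snapshot('side')
p=(.5893,.0794);f=.0305
c=lambda z:(p[0],p[1],z)
overlay(s,235,165,70,60,11,'ov8.png',[(c(f+.049),.03,(255,0,0)),(c(f+.031),.036,(0,255,0))])
E
```

```text
time: 10.95
tool_pos: [0.5901, 0.0794, 0.1455]
ee_rot: [3.141, -0.003, 0.198]
wrist_force: [-0.1, -0.3, -0.2]
width: 0.094
tool_pos [0.5901 0.0794 0.1455] rpy [ 3.141e+00 -3.000e-03  1.980e-01] delta tool mm [-1.3 -0.4 82.3] F [-0.1 -0.3 -0.2] w 0.094 t 10.95
```

View pics/ov8.png

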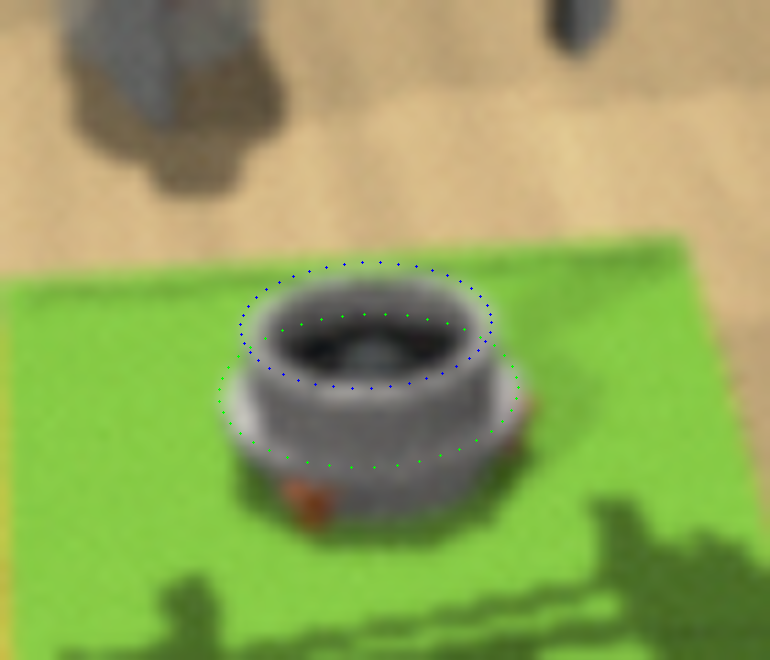

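The cup stands upright on the pins, released. Now I'll close the fingers and move over the rim above pin a.

```bash
python3 -c "
from h import *
go([.618,.0789,.084]);go([.5759,.1043,.084]);go([.575,.055,.084])"
```

```text
tool_pos [0.5915 0.0795 0.1485] rpy [ 3.1403 -0.008   0.1981] delta tool mm [25.3  5.7 64.8] F [ 0.  -0.3  2.2] w 0.0938 t 11.0
tool_pos [0.5915 0.0795 0.1485] rpy [ 3.1403 -0.008   0.1981] delta tool mm [-10.9 -27.5  64.4] F [ 0.  -0.3  2.2] w 0.0938 t 11.0
tool_pos [0.5915 0.0795 0.1485] rpy [ 3.1403 -0.008   0.1981] delta tool mm [-21.5  20.6  64.4] F [ 0.  -0.3  2.2] w 0.0938 t 11.0
```

```bash
python3 -m handwheel '{"delta_pos":[[9,2,0],[9,2,0],[9,1.6,0],[0,0,0],[0,0,15],[0,0,20],[0,0,14],[0,0,0]],"rotation":[[0,0,0],[0,0,0],[0,0,0],[0,0,0],[0,0,0],[0,0,0],[0,0,0],[0,0,0]],"claw":[1,1,1,1,1,1,1,1]}'
python3 -c "
from h import *
go([.618,.0789,.0795])"
```

```text
time: 12.0
tool_pos: [0.6154, 0.0791, 0.0916]
ee_rot: [-3.141, 0.004, 0.198]
wrist_force: [-0.7, 0.3, -0.1]
width: 0.0171
tool_pos [0.6154 0.0791 0.0916] rpy [-3.141   0.0041  0.198 ] delta tool mm [ 2.6  0.7 12. ] F [-0.7  0.3 -0.1] w 0.0171 t 12.0
```

```bash
python3 -m handwheel '{"delta_pos":[[2,0.6,0],[0,0,0],[0,0,2],[0,0,3],[0,0,3],[0,0,1],[0,0,0],[0,0,0]],"rotation":[[0,0,0],[0,0,0],[0,0,0],[0,0,0],[0,0,0],[0,0,0],[0,0,0],[0,0,0]],"claw":[1,1,1,1,1,1,1,1]}'
python3 -c "
from h import *
go([.618,.0789,.0795])
s=robot.snapshot('side');crop(s,225,130,90,90,6.5,'s9.png')
"
```

```text
time: 13.0
tool_pos: [0.619, 0.0789, 0.085]
ee_rot: [3.141, -0.0, 0.198]
wrist_force: [0.5, 0.6, -0.5]
width: 0.0007
tool_pos [0.619  0.0789 0.085 ] rpy [ 3.1415e+00 -2.0000e-04  1.9800e-01] delta tool mm [-1.  -0.2  5.5] F [ 0.5  0.6 -0.5] w 0.0007 t 13.0
```

View pics/s9.png

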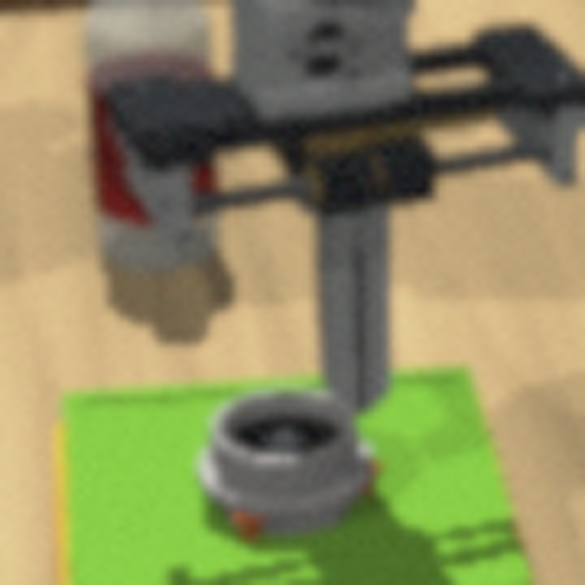

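```bash
python3 -m handwheel '{"delta_pos":[[-0.7,0,2],[0,0,2],[0,0,1],[0,0,0.5],[0,0,0.5],[0,0,0.5],[0,0,0.5],[0,0,0]],"rotation":[[0,0,0],[0,0,0],[0,0,0],[0,0,0],[0,0,0],[0,0,0],[0,0,0],[0,0,0]],"claw":[1,1,1,1,1,1,1,1]}'

```

```text
time: 14.05
tool_pos: [0.6185, 0.079, 0.0798]
ee_rot: [3.141, -0.001, 0.198]
wrist_force: [-3.0, 0.6, 8.4]
width: 0.0004
```

```bash
python3 -m handwheel '{"delta_pos":[[0,0,0.5],[0,0,0.5],[0,0,0.5],[0,0,0.5],[0,0,0.5],[0,0,0],[0,0,0],[0,0,0]],"rotation":[[0,0,0],[0,0,0],[0,0,0],[0,0,0],[0,0,0],[0,0,0],[0,0,0],[0,0,0]],"claw":[1,1,1,1,1,1,1,1]}'

```

```text
time: 15.05
tool_pos: [0.6193, 0.0789, 0.0781]
ee_rot: [3.141, -0.004, 0.198]
wrist_force: [-1.6, 0.7, 9.4]
width: 0.0002
```

```bash
python3 -m handwheel '{"delta_pos":[[0,0,-8],[-18.5,-16.7,0],[-18.5,-16.7,0],[0,0,0],[0,0,2],[0,0,1],[0,0,1],[0,0,0.5]],"rotation":[[0,0,0],[0,0,0],[0,0,0],[0,0,0],[0,0,0],[0,0,0],[0,0,0],[0,0,0]],"claw":[1,1,1,1,1,1,1,1]}'

```

```text
time: 16.05
tool_pos: [0.576, 0.1038, 0.0795]
ee_rot: [3.141, -0.001, 0.198]
wrist_force: [-0.4, -0.4, 5.3]
width: 0.0004
```

```bash
python3 -m handwheel '{"delta_pos":[[0,0,0.5],[0,0,0.5],[0,0,0.5],[0,0,0.5],[0,0,0.5],[0,0,0.5],[0,0,0.4],[0,0,0]],"rotation":[[0,0,0],[0,0,0],[0,0,0],[0,0,0],[0,0,0],[0,0,0],[0,0,0],[0,0,0]],"claw":[1,1,1,1,1,1,1,1]}'

```

```text
time: 17.05
tool_pos: [0.5759, 0.1043, 0.0784]
ee_rot: [3.141, -0.002, 0.198]
wrist_force: [-5.0, -1.2, 12.1]
width: 0.0005
```

```bash
python3 -m handwheel '{"delta_pos":[[0,0,-8],[-5.3,24.1,0],[-5.3,24.1,0],[0,0,0],[0,0,2],[0,0,1],[0,0,1],[0,0,1]],"rotation":[[0,0,0],[0,0,0],[0,0,0],[0,0,0],[0,0,0],[0,0,0],[0,0,0],[0,0,0]],"claw":[1,1,1,1,1,1,1,1]}'
python3 -m handwheel '{"delta_pos":[[0,0,0.5],[0,0,0.5],[0,0,0.5],[0,0,0.5],[0,0,0.5],[0,0,0.5],[0,0,0],[0,0,0]],"rotation":[[0,0,0],[0,0,0],[0,0,0],[0,0,0],[0,0,0],[0,0,0],[0,0,0],[0,0,0]],"claw":[1,1,1,1,1,1,1,1]}'

```

```text
time: 18.05
tool_pos: [0.5745, 0.0557, 0.0793]
ee_rot: [-3.141, -0.0, 0.199]
wrist_force: [-2.9, 0.5, 5.7]
width: 0.0003
time: 19.05
tool_pos: [0.5744, 0.0554, 0.0784]
ee_rot: [-3.141, -0.001, 0.198]
wrist_force: [-5.8, 0.2, 11.8]
width: 0.0005
```

```bash
python3 -m handwheel '{"delta_pos":[[0,0,-8],[23.3,-7.3,0],[23.3,-7.3,0],[0,0,0],[0,0,2],[0,0,2],[0,0,1],[0,0,1]],"rotation":[[0,0,0],[0,0,0],[0,0,0],[0,0,0],[0,0,0],[0,0,0],[0,0,0],[0,0,0]],"claw":[1,1,1,1,1,1,1,1]}'
python3 -m handwheel '{"delta_pos":[[0,0,0.5],[0,0,0.5],[0,0,0.5],[0,0,0.5],[0,0,0.5],[0,0,0.5],[0,0,0.5],[0,0,0.5]],"rotation":[[0,0,0],[0,0,0],[0,0,0],[0,0,0],[0,0,0],[0,0,0],[0,0,0],[0,0,0]],"claw":[1,1,1,1,1,1,1,1]}'

```

```text
time: 20.05
tool_pos: [0.6169, 0.0781, 0.0781]
ee_rot: [3.141, 0.0, 0.198]
wrist_force: [-1.9, -1.0, 4.5]
width: 0.0004
time: 21.05
tool_pos: [0.618, 0.0784, 0.0771]
ee_rot: [3.141, -0.003, 0.198]
wrist_force: [-4.6, -0.9, 13.2]
width: 0.0004
```

```bash
python3 -m handwheel '{"delta_pos":[[0,0,0.5],[0,0,0.5],[0,0,0.4],[0,0,0],[0,0,0],[0,0,0],[0,0,0],[0,0,0]],"rotation":[[0,0,0],[0,0,0],[0,0,0],[0,0,0],[0,0,0],[0,0,0],[0,0,0],[0,0,0]],"claw":[1,1,1,1,1,1,1,1]}'

```

```text
time: 22.05
tool_pos: [0.6189, 0.0784, 0.0769]
ee_rot: [3.14, -0.006, 0.198]
wrist_force: [-4.4, -0.1, 14.9]
width: 0.0007
```

```bash
python3 -m handwheel '{"delta_pos":[[0,0,0.4],[0,0,0.4],[0,0,0.4],[0,0,0.3],[0,0,0],[0,0,0],[0,0,0],[0,0,0]],"rotation":[[0,0,0],[0,0,0],[0,0,0],[0,0,0],[0,0,0],[0,0,0],[0,0,0],[0,0,0]],"claw":[1,1,1,1,1,1,1,1]}'
python3 - <<'E'
from h import *
go([.618,.0789,.0795])
s=robot.snapshot('side')
p=(.5893,.0794);f=.029
c=lambda z:(p[0],p[1],z)
overlay(s,235,165,70,60,11,'ov9.png',[(c(f+.049),.03,(255,0,0)),(c(f+.031),.036,(0,255,0))])
E
```

```text
time: 23.05
tool_pos: [0.6194, 0.0784, 0.0761]
ee_rot: [3.14, -0.007, 0.198]
wrist_force: [-4.8, -0.4, 17.4]
width: 0.0003
tool_pos [0.6194 0.0784 0.0761] rpy [ 3.1401 -0.007   0.1981] delta tool mm [-1.2 -0.7 -3.4] F [-4.8 -0.4 17.4] w 0.0003 t 23.05
```

View pics/ov9.png

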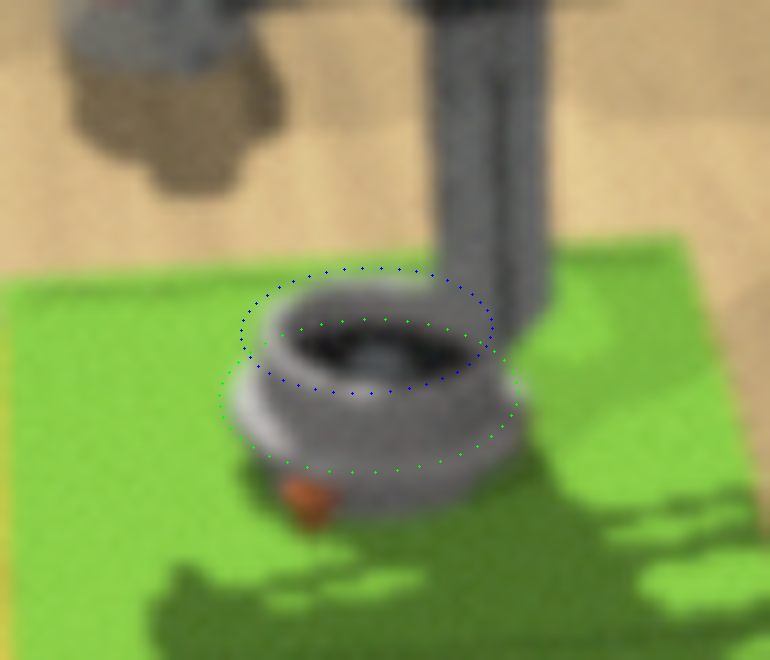

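```bash
python3 -m handwheel '{"delta_pos":[[0,0,-13],[-18.5,-17,0],[-18.5,-17,0],[0,0,0],[0,0,2],[0,0,2],[0,0,1],[0,0,1]],"rotation":[[0,0,0],[0,0,0],[0,0,0],[0,0,0],[0,0,0],[0,0,0],[0,0,0],[0,0,0]],"claw":[1,1,1,1,1,1,1,1]}'
python3 -m handwheel '{"delta_pos":[[0,0,0.5],[0,0,0.5],[0,0,0.5],[0,0,0.5],[0,0,0.4],[0,0,0.4],[0,0,0.4],[0,0,0]],"rotation":[[0,0,0],[0,0,0],[0,0,0],[0,0,0],[0,0,0],[0,0,0],[0,0,0],[0,0,0]],"claw":[1,1,1,1,1,1,1,1]}'

```

```text
time: 24.1
tool_pos: [0.5751, 0.1041, 0.0786]
ee_rot: [3.141, -0.001, 0.198]
wrist_force: [-1.5, 0.0, 6.6]
width: 0.0005
time: 25.1
tool_pos: [0.5752, 0.1042, 0.0781]
ee_rot: [3.141, -0.003, 0.198]
wrist_force: [-4.9, -0.3, 13.3]
width: 0.0003
```

```bash
python3 -m handwheel '{"delta_pos":[[0,0,0.4],[0,0,0.4],[0,0,0.4],[0,0,0.4],[0,0,0.4],[0,0,0],[0,0,0],[0,0,0]],"rotation":[[0,0,0],[0,0,0],[0,0,0],[0,0,0],[0,0,0],[0,0,0],[0,0,0],[0,0,0]],"claw":[1,1,1,1,1,1,1,1]}'

```

```text
time: 26.1
tool_pos: [0.5749, 0.1045, 0.0772]
ee_rot: [3.141, -0.003, 0.198]
wrist_force: [-7.6, -0.1, 17.6]
width: 0.0005
```

```bash
python3 -m handwheel '{"delta_pos":[[0,0,-11],[-5.3,24.1,0],[-5.3,24.3,0],[0,0,0],[0,0,2],[0,0,2],[0,0,1],[0,0,1]],"rotation":[[0,0,0],[0,0,0],[0,0,0],[0,0,0],[0,0,0],[0,0,0],[0,0,0],[0,0,0]],"claw":[1,1,1,1,1,1,1,1]}'
python3 -m handwheel '{"delta_pos":[[0,0,0.6],[0,0,0.6],[0,0,0.6],[0,0,0.6],[-0.3,0,0.6],[-0.3,0,0.5],[-0.3,0,0.5],[0,0,0.5]],"rotation":[[0,0,0],[0,0,0],[0,0,0],[0,0,0],[0,0,0],[0,0,0],[0,0,0],[0,0,0]],"claw":[1,1,1,1,1,1,1,1]}'

```

```text
time: 27.1
tool_pos: [0.5735, 0.0557, 0.0785]
ee_rot: [-3.141, -0.001, 0.199]
wrist_force: [-2.4, 1.3, 6.9]
width: 0.0005
time: 28.1
tool_pos: [0.5732, 0.0552, 0.077]
ee_rot: [3.141, -0.003, 0.199]
wrist_force: [-6.9, -0.5, 16.3]
width: 0.0003
```

```bash
python3 -m handwheel '{"delta_pos":[[0,0,-9],[23.8,-7.3,0],[23.8,-7.3,0],[0,0,0],[0,0,2],[0,0,2],[0,0,1],[0,0,1]],"rotation":[[0,0,0],[0,0,0],[0,0,0],[0,0,0],[0,0,0],[0,0,0],[0,0,0],[0,0,0]],"claw":[1,1,1,1,1,1,1,1]}'
python3 -m handwheel '{"delta_pos":[[0,0,0.6],[0,0,0.6],[0,0,0.6],[0,0,0.6],[-0.3,0,0.5],[-0.3,0,0.5],[-0.3,0,0.5],[0,0,0]],"rotation":[[0,0,0],[0,0,0],[0,0,0],[0,0,0],[0,0,0],[0,0,0],[0,0,0],[0,0,0]],"claw":[1,1,1,1,1,1,1,1]}'

```

```text
time: 29.1
tool_pos: [0.6162, 0.0783, 0.0767]
ee_rot: [3.141, -0.0, 0.198]
wrist_force: [-1.8, 0.0, 5.0]
width: 0.0005
time: 30.1
tool_pos: [0.617, 0.0783, 0.0761]
ee_rot: [3.141, -0.005, 0.198]
wrist_force: [-3.4, -0.2, 12.5]
width: 0.0005
```

```bash
python3 -m handwheel '{"delta_pos":[[0,0,0.5],[0,0,0.5],[0,0,0.5],[0,0,0.5],[0,0,0.3],[0,0,0],[0,0,0],[0,0,0]],"rotation":[[0,0,0],[0,0,0],[0,0,0],[0,0,0],[0,0,0],[0,0,0],[0,0,0],[0,0,0]],"claw":[1,1,1,1,1,1,1,1]}'

```

```text
time: 31.1
tool_pos: [0.6172, 0.0783, 0.0756]
ee_rot: [3.14, -0.006, 0.198]
wrist_force: [-5.9, 0.3, 18.2]
width: 0.0003
```

```bash
python3 -m handwheel '{"delta_pos":[[0,0,0.3],[0,0,0.3],[0,0,0.3],[0,0,0],[0,0,0],[0,0,0],[0,0,0],[0,0,0]],"rotation":[[0,0,0],[0,0,0],[0,0,0],[0,0,0],[0,0,0],[0,0,0],[0,0,0],[0,0,0]],"claw":[1,1,1,1,1,1,1,1]}'

```

```text
time: 32.1
tool_pos: [0.6174, 0.0783, 0.0752]
ee_rot: [3.14, -0.007, 0.198]
wrist_force: [-6.7, -1.1, 19.5]
width: 0.0004
```

```bash
python3 -m handwheel '{"delta_pos":[[0,0,-14],[-18.5,-17,0],[-18.5,-17,0],[0,0,0],[0,0,2.5],[0,0,2.5],[0,0,1],[0,0,1]],"rotation":[[0,0,0],[0,0,0],[0,0,0],[0,0,0],[0,0,0],[0,0,0],[0,0,0],[0,0,0]],"claw":[1,1,1,1,1,1,1,1]}'
python3 -m handwheel '{"delta_pos":[[0,0,0.6],[0,0,0.6],[0,0,0.6],[0,0,0.6],[-0.3,0,0.5],[-0.3,0,0.5],[-0.3,0,0.5],[0,0,0]],"rotation":[[0,0,0],[0,0,0],[0,0,0],[0,0,0],[0,0,0],[0,0,0],[0,0,0],[0,0,0]],"claw":[1,1,1,1,1,1,1,1]}'

```

```text
time: 33.1
tool_pos: [0.5734, 0.1039, 0.0774]
ee_rot: [3.141, -0.001, 0.197]
wrist_force: [-3.0, -0.4, 8.8]
width: 0.0004
time: 34.1
tool_pos: [0.5731, 0.1043, 0.0762]
ee_rot: [3.142, -0.004, 0.198]
wrist_force: [-5.0, 0.2, 16.3]
width: 0.0007
```

```bash
python3 -m handwheel '{"delta_pos":[[0,0,0.4],[0,0,0.4],[0,0,0.4],[0,0,0],[0,0,0],[0,0,0],[0,0,0],[0,0,0]],"rotation":[[0,0,0],[0,0,0],[0,0,0],[0,0,0],[0,0,0],[0,0,0],[0,0,0],[0,0,0]],"claw":[1,1,1,1,1,1,1,1]}'
python3 -m handwheel '{"delta_pos":[[0,0,-11],[-5.0,24.1,0],[-5.0,24.3,0],[0,0,0],[0,0,2],[0,0,2],[0,0,1],[0,0,1]],"rotation":[[0,0,0],[0,0,0],[0,0,0],[0,0,0],[0,0,0],[0,0,0],[0,0,0],[0,0,0]],"claw":[1,1,1,1,1,1,1,1]}'
python3 -m handwheel '{"delta_pos":[[0,0,0.6],[0,0,0.6],[0,0,0.6],[0,0,0.6],[0,0,0.6],[0,0,0.5],[0,0,0.5],[0,0,0]],"rotation":[[0,0,0],[0,0,0],[0,0,0],[0,0,0],[0,0,0],[0,0,0],[0,0,0],[0,0,0]],"claw":[1,1,1,1,1,1,1,1]}'
python3 - <<'E'
from h import *
go([.618,.0789,.0795])
s=robot.snapshot('side')
crop(s,235,165,70,60,11,'s10.png')
E
```

```text
time: 35.1
tool_pos: [0.5731, 0.1044, 0.0759]
ee_rot: [-3.142, -0.004, 0.198]
wrist_force: [-6.7, 0.3, 18.3]
width: 0.0003
time: 36.1
tool_pos: [0.5714, 0.0555, 0.077]
ee_rot: [-3.141, -0.001, 0.199]
wrist_force: [-2.8, 0.7, 9.5]
width: 0.0002
time: 37.1
tool_pos: [0.5713, 0.055, 0.0758]
ee_rot: [3.141, -0.001, 0.199]
wrist_force: [-7.3, -1.2, 16.1]
width: 0.0
tool_pos [0.5713 0.055  0.0758] rpy [ 3.1409e+00 -1.3000e-03  1.9870e-01] delta tool mm [ 50.5 -14.2  -3.6] F [-7.3 -1.2 16.1] w 0.0 t 37.1
```

View pics/s10.png

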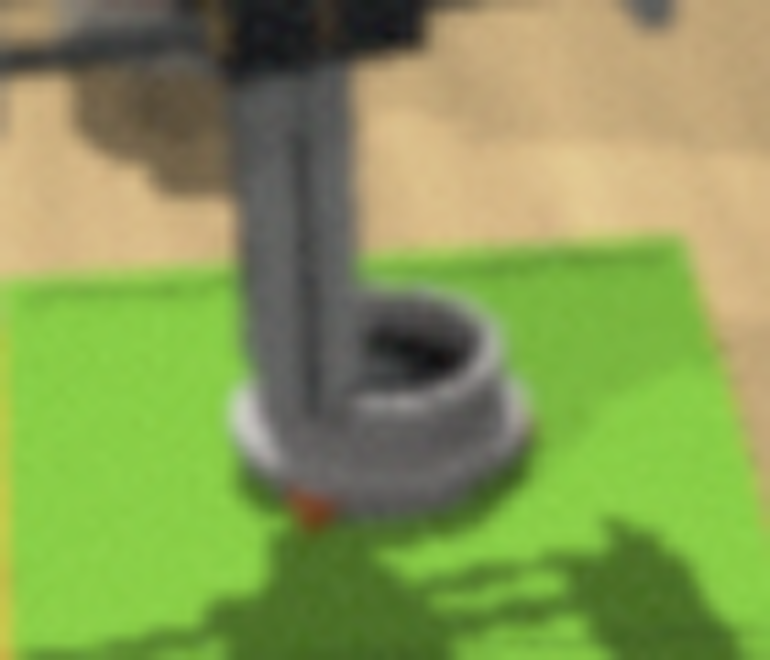

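```bash
python3 -m handwheel '{"delta_pos":[[0,0,-10],[24.8,-7.3,0],[24.8,-7.3,0],[0,0,0],[0,0,3],[0,0,2],[0,0,1.5],[0,0,1]],"rotation":[[0,0,0],[0,0,0],[0,0,0],[0,0,0],[0,0,0],[0,0,0],[0,0,0],[0,0,0]],"claw":[1,1,1,1,1,1,1,1]}'
python3 -m handwheel '{"delta_pos":[[0,0,0.8],[0,0,0.8],[0,0,0.8],[-0.3,0,0.8],[-0.3,0,0.8],[-0.3,0,0.8],[-0.3,0,0.6],[0,0,0]],"rotation":[[0,0,0],[0,0,0],[0,0,0],[0,0,0],[0,0,0],[0,0,0],[0,0,0],[0,0,0]],"claw":[1,1,1,1,1,1,1,1]}'

```

```text
time: 38.15
tool_pos: [0.617, 0.0785, 0.0758]
ee_rot: [3.141, -0.001, 0.198]
wrist_force: [-2.8, -1.2, 7.4]
width: 0.0003
time: 39.15
tool_pos: [0.6176, 0.0786, 0.0751]
ee_rot: [3.141, -0.007, 0.198]
wrist_force: [-4.9, -0.5, 18.6]
width: 0.0006
```

```bash
python3 -m handwheel '{"delta_pos":[[0,0,0.4],[0,0,0.4],[0,0,0.4],[0,0,0],[0,0,0],[0,0,0],[0,0,0],[0,0,0]],"rotation":[[0,0,0],[0,0,0],[0,0,0],[0,0,0],[0,0,0],[0,0,0],[0,0,0],[0,0,0]],"claw":[1,1,1,1,1,1,1,1]}'

```

```text
time: 40.15
tool_pos: [0.6177, 0.0786, 0.0746]
ee_rot: [3.14, -0.007, 0.198]
wrist_force: [-6.2, -0.4, 19.7]
width: 0.0004
```

```bash
python3 -m handwheel '{"delta_pos":[[0,0,0.4],[0,0,0.4],[0,0,0.3],[0,0,0],[0,0,0],[0,0,0],[0,0,0],[0,0,0]],"rotation":[[0,0,0],[0,0,0],[0,0,0],[0,0,0],[0,0,0],[0,0,0],[0,0,0],[0,0,0]],"claw":[1,1,1,1,1,1,1,1]}'
python3 -m handwheel '{"delta_pos":[[0,0,-15],[-18,-17,0],[-18,-17,0],[0,0,0],[0,0,3],[0,0,3],[0,0,1],[0,0,1]],"rotation":[[0,0,0],[0,0,0],[0,0,0],[0,0,0],[0,0,0],[0,0,0],[0,0,0],[0,0,0]],"claw":[1,1,1,1,1,1,1,1]}'

```

```text
time: 41.15
tool_pos: [0.618, 0.0786, 0.0743]
ee_rot: [3.14, -0.008, 0.198]
wrist_force: [-6.6, -0.7, 22.5]
width: 0.0002
time: 42.15
tool_pos: [0.5749, 0.1044, 0.0759]
ee_rot: [3.141, -0.001, 0.197]
wrist_force: [-4.7, -0.3, 14.0]
width: 0.0003
```

```bash
python3 -m handwheel '{"delta_pos":[[0,0,0.6],[0,0,0.6],[-0.2,0,0.6],[-0.2,0,0.5],[-0.2,0,0.4],[0,0,0.4],[0,0,0],[0,0,0]],"rotation":[[0,0,0],[0,0,0],[0,0,0],[0,0,0],[0,0,0],[0,0,0],[0,0,0],[0,0,0]],"claw":[1,1,1,1,1,1,1,1]}'

```

```text
time: 43.15
tool_pos: [0.5747, 0.1047, 0.0751]
ee_rot: [3.142, -0.003, 0.198]
wrist_force: [-6.0, 0.2, 17.0]
width: 0.0005
```

```bash
python3 -m handwheel '{"delta_pos":[[0,0,0.4],[0,0,0.4],[0,0,0.4],[0,0,0.3],[0,0,0],[0,0,0],[0,0,0],[0,0,0]],"rotation":[[0,0,0],[0,0,0],[0,0,0],[0,0,0],[0,0,0],[0,0,0],[0,0,0],[0,0,0]],"claw":[1,1,1,1,1,1,1,1]}'

```

```text
time: 44.15
tool_pos: [0.5747, 0.1048, 0.0747]
ee_rot: [-3.142, -0.004, 0.198]
wrist_force: [-8.6, 0.8, 21.1]
width: 0.0002
```

```bash
python3 -m handwheel '{"delta_pos":[[0,0,-13],[-5,24.2,0],[-5,24.4,0],[0,0,0],[0,0,3],[0,0,3],[0,0,1],[0,0,1]],"rotation":[[0,0,0],[0,0,0],[0,0,0],[0,0,0],[0,0,0],[0,0,0],[0,0,0],[0,0,0]],"claw":[1,1,1,1,1,1,1,1]}'
python3 -m handwheel '{"delta_pos":[[0,0,0.6],[0,0,0.6],[0,0,0.6],[0,0,0.6],[0,0,0.5],[0,0,0.5],[0,0,0.4],[0,0,0]],"rotation":[[0,0,0],[0,0,0],[0,0,0],[0,0,0],[0,0,0],[0,0,0],[0,0,0],[0,0,0]],"claw":[1,1,1,1,1,1,1,1]}'

```

```text
time: 45.15
tool_pos: [0.5733, 0.0558, 0.0758]
ee_rot: [3.141, -0.001, 0.199]
wrist_force: [-3.5, 0.9, 10.9]
width: 0.0005
time: 46.15
tool_pos: [0.5732, 0.0554, 0.0748]
ee_rot: [3.14, -0.002, 0.199]
wrist_force: [-7.3, -0.3, 18.0]
width: 0.0005
```

```bash
python3 -m handwheel '{"delta_pos":[[0,0,0.4],[0,0,0.4],[0,0,0.4],[0,0,0],[0,0,0],[0,0,0],[0,0,0],[0,0,0]],"rotation":[[0,0,0],[0,0,0],[0,0,0],[0,0,0],[0,0,0],[0,0,0],[0,0,0],[0,0,0]],"claw":[1,1,1,1,1,1,1,1]}'

```

```text
time: 47.15
tool_pos: [0.5732, 0.0554, 0.0747]
ee_rot: [3.14, -0.002, 0.199]
wrist_force: [-10.4, -1.9, 21.1]
width: 0.0002
```

```bash
python3 -m handwheel '{"delta_pos":[[0,0,-13],[23.5,-7.3,0],[23.5,-7.3,0],[0,0,0],[0,0,3],[0,0,3],[0,0,1.5],[0,0,1]],"rotation":[[0,0,0],[0,0,0],[0,0,0],[0,0,0],[0,0,0],[0,0,0],[0,0,0],[0,0,0]],"claw":[1,1,1,1,1,1,1,1]}'
python3 -m handwheel '{"delta_pos":[[-0.3,0,1],[-0.3,0,1],[-0.3,0,1],[-0.3,0,1],[-0.3,0,0.8],[-0.3,0,0.7],[-0.2,0,0.5],[0,0,0]],"rotation":[[0,0,0],[0,0,0],[0,0,0],[0,0,0],[0,0,0],[0,0,0],[0,0,0],[0,0,0]],"claw":[1,1,1,1,1,1,1,1]}'

```

```text
time: 48.15
tool_pos: [0.6162, 0.0785, 0.0748]
ee_rot: [3.141, -0.001, 0.198]
wrist_force: [-2.6, -0.7, 7.5]
width: 0.0005
time: 49.15
tool_pos: [0.6169, 0.0784, 0.0744]
ee_rot: [3.14, -0.009, 0.198]
wrist_force: [-4.3, 0.8, 19.5]
width: 0.0001
```

```bash
python3 -m handwheel '{"delta_pos":[[0,0,0.4],[0,0,0.4],[0,0,0.4],[0,0,0],[0,0,0],[0,0,0],[0,0,0],[0,0,0]],"rotation":[[0,0,0],[0,0,0],[0,0,0],[0,0,0],[0,0,0],[0,0,0],[0,0,0],[0,0,0]],"claw":[1,1,1,1,1,1,1,1]}'
python3 -m handwheel '{"delta_pos":[[0,0,-15],[-16.5,-17,0],[-16.5,-17,0],[0,0,0],[0,0,3],[0,0,3],[0,0,1],[0,0,1]],"rotation":[[0,0,0],[0,0,0],[0,0,0],[0,0,0],[0,0,0],[0,0,0],[0,0,0],[0,0,0]],"claw":[1,1,1,1,1,1,1,1]}'

```

```text
time: 50.15
tool_pos: [0.6171, 0.0785, 0.0742]
ee_rot: [3.14, -0.01, 0.198]
wrist_force: [-5.0, 0.6, 21.5]
width: 0.0005
time: 51.15
tool_pos: [0.5762, 0.1046, 0.075]
ee_rot: [3.141, -0.001, 0.197]
wrist_force: [-3.0, -0.4, 10.0]
width: 0.0008
```

```bash
python3 -m handwheel '{"delta_pos":[[-0.3,0,0.8],[-0.3,0,0.8],[-0.3,0,0.8],[-0.3,0,0.8],[-0.3,0,0.8],[0,0,0.6],[0,0,0.4],[0,0,0]],"rotation":[[0,0,0],[0,0,0],[0,0,0],[0,0,0],[0,0,0],[0,0,0],[0,0,0],[0,0,0]],"claw":[1,1,1,1,1,1,1,1]}'

```

```text
time: 52.15
tool_pos: [0.5762, 0.1047, 0.0745]
ee_rot: [3.141, -0.006, 0.198]
wrist_force: [-6.5, -0.3, 20.6]
width: 0.0005
```

```bash
python3 -m handwheel '{"delta_pos":[[0,0,0.4],[0,0,0.3],[0,0,0],[0,0,0],[0,0,0],[0,0,0],[0,0,0],[0,0,0]],"rotation":[[0,0,0],[0,0,0],[0,0,0],[0,0,0],[0,0,0],[0,0,0],[0,0,0],[0,0,0]],"claw":[1,1,1,1,1,1,1,1]}'
python3 -m handwheel '{"delta_pos":[[0,0,-14],[-4.5,24.2,0],[-4.5,24.4,0],[0,0,0],[0,0,3],[0,0,3],[0,0,1.5],[0,0,1]],"rotation":[[0,0,0],[0,0,0],[0,0,0],[0,0,0],[0,0,0],[0,0,0],[0,0,0],[0,0,0]],"claw":[1,1,1,1,1,1,1,1]}'

```

```text
time: 53.15
tool_pos: [0.5763, 0.1047, 0.0744]
ee_rot: [3.141, -0.007, 0.198]
wrist_force: [-7.1, -0.8, 23.2]
width: 0.0002
time: 54.15
tool_pos: [0.5747, 0.0561, 0.0749]
ee_rot: [3.141, -0.001, 0.199]
wrist_force: [-4.5, -0.5, 10.5]
width: 0.0004
```

```bash
python3 -m handwheel '{"delta_pos":[[-0.3,0,0.8],[-0.3,0,0.8],[-0.3,0,0.8],[-0.3,0,0.7],[-0.3,0,0.6],[0,0,0.5],[0,0,0.3],[0,0,0]],"rotation":[[0,0,0],[0,0,0],[0,0,0],[0,0,0],[0,0,0],[0,0,0],[0,0,0],[0,0,0]],"claw":[1,1,1,1,1,1,1,1]}'

```

```text
time: 55.15
tool_pos: [0.5747, 0.0561, 0.0747]
ee_rot: [3.141, -0.006, 0.199]
wrist_force: [-7.5, 0.0, 20.5]
width: 0.0002
```

```bash
python3 -m handwheel '{"delta_pos":[[0,0,0.4],[0,0,0.4],[0,0,0],[0,0,0],[0,0,0],[0,0,0],[0,0,0],[0,0,0]],"rotation":[[0,0,0],[0,0,0],[0,0,0],[0,0,0],[0,0,0],[0,0,0],[0,0,0],[0,0,0]],"claw":[1,1,1,1,1,1,1,1]}'
python3 - <<'E'
from h import *
go([.618,.0785,.0745])
s=robot.snapshot('side');crop(s,235,165,70,60,11,'s11.png')
E
```

```text
time: 56.15
tool_pos: [0.5748, 0.056, 0.0746]
ee_rot: [3.14, -0.006, 0.199]
wrist_force: [-8.0, -0.9, 23.4]
width: 0.0006
tool_pos [0.5748 0.056  0.0746] rpy [ 3.1404 -0.0062  0.1993] delta tool mm [ 46.8 -13.5   0.4] F [-8.  -0.9 23.4] w 0.0006 t 56.15
```

View pics/s11.png

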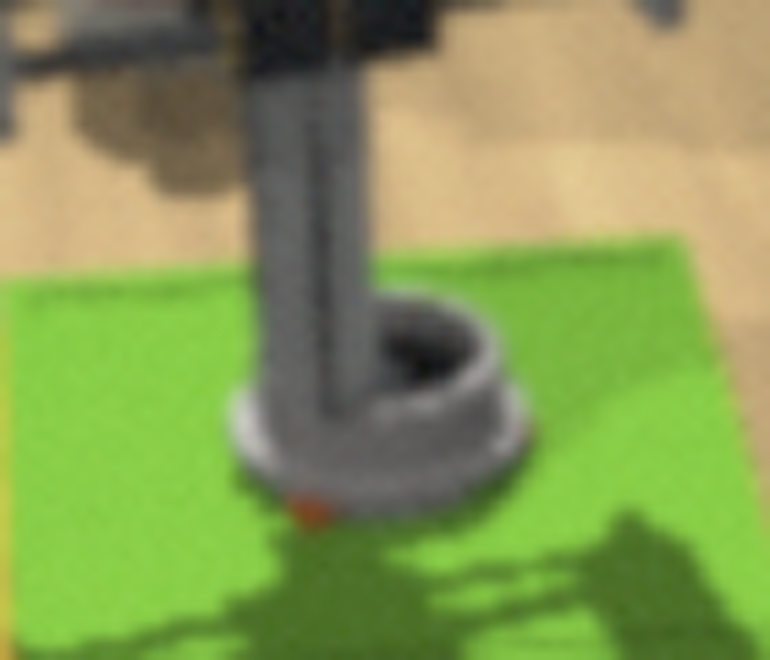

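```bash
python3 -m handwheel '{"delta_pos":[[0,0,-14],[23.9,-7,0],[23.9,-7,0],[0,0,0],[0,0,3],[0,0,3],[0,0,1.5],[0,0,1]],"rotation":[[0,0,0],[0,0,0],[0,0,0],[0,0,0],[0,0,0],[0,0,0],[0,0,0],[0,0,0]],"claw":[1,1,1,1,1,1,1,1]}'
python3 -m handwheel '{"delta_pos":[[-0.3,0,1],[-0.3,0,1],[-0.3,0,1],[-0.3,0,1],[-0.3,0,1],[0,0,1],[0,0,0.8],[0,0,0]],"rotation":[[0,0,0],[0,0,0],[0,0,0],[0,0,0],[0,0,0],[0,0,0],[0,0,0],[0,0,0]],"claw":[1,1,1,1,1,1,1,1]}'

```

```text
time: 57.2
tool_pos: [0.6173, 0.078, 0.0748]
ee_rot: [3.141, -0.001, 0.198]
wrist_force: [-1.5, -0.1, 7.6]
width: 0.0002
time: 58.2
tool_pos: [0.6182, 0.0779, 0.0743]
ee_rot: [3.14, -0.009, 0.198]
wrist_force: [-6.4, -0.0, 21.9]
width: 0.0005
```

```bash
python3 -m handwheel '{"delta_pos":[[0,0,0.3],[0,0,0.3],[0,0,0],[0,0,0],[0,0,0],[0,0,0],[0,0,0],[0,0,0]],"rotation":[[0,0,0],[0,0,0],[0,0,0],[0,0,0],[0,0,0],[0,0,0],[0,0,0],[0,0,0]],"claw":[1,1,1,1,1,1,1,1]}'
python3 -m handwheel '{"delta_pos":[[0,0,-10],[0,0,-20],[0,0,-30],[0,0,-30],[0,0,-20],[0,0,0],[0,0,0],[0,0,0]],"rotation":[[0,0,0],[0,0,0],[0,0,0],[0,0,0],[0,0,0],[0,0,0],[0,0,0],[0,0,0]],"claw":[1,1,1,1,1,1,1,1]}'
python3 - <<'E'
from h import *
go([.618,.0785,.0745])
s=robot.snapshot('side');cv2.imwrite('pics/sEnd.png',s["color"][:,:,::-1])
p=(.590,.0794);f=.0257
c=lambda z:(p[0],p[1],z)
overlay(s,235,165,70,60,11,'ov12.png',[(c(f+.049),.03,(255,0,0)),(c(f+.031),.036,(0,255,0))])
E
```

```text
time: 59.2
tool_pos: [0.6183, 0.078, 0.0742]
ee_rot: [3.14, -0.01, 0.198]
wrist_force: [-6.0, -0.3, 23.1]
width: 0.0003
time: 60.2
tool_pos: [0.6149, 0.0778, 0.1738]
ee_rot: [-3.141, 0.003, 0.198]
wrist_force: [0.8, -0.3, 0.1]
width: 0.0007
tool_pos [0.6149 0.0778 0.1738] rpy [-3.1412  0.0033  0.198 ] delta tool mm [ 3.5 -0.  99.3] F [ 0.8 -0.3  0.1] w 0.0007 t 60.2
```

View pics/ov12.png

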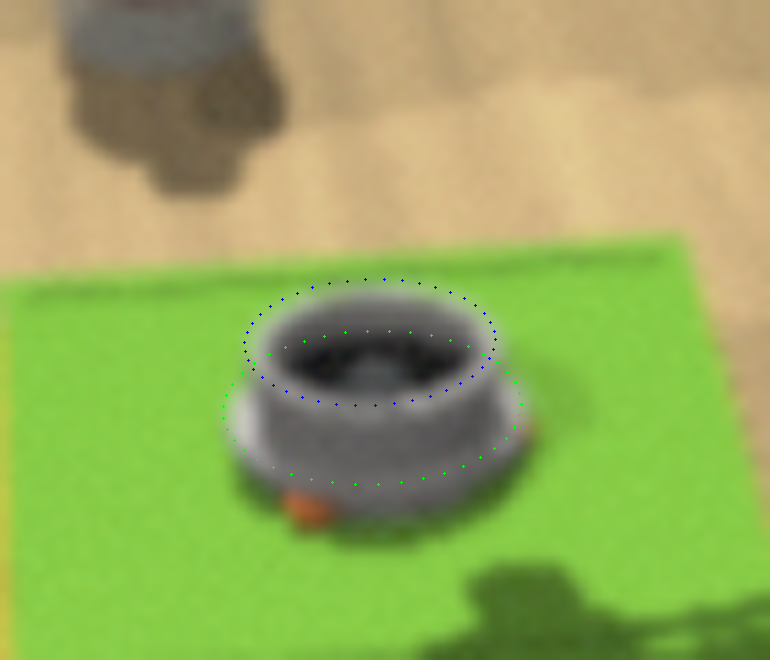

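View pics/sEnd.png

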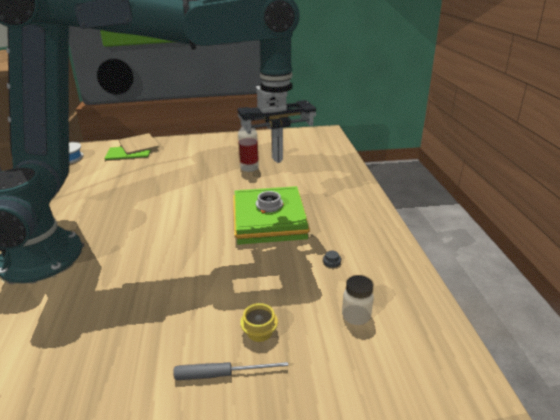

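The cup sits level in the hole (crop centre about (370,345), matching the overlay for a level cup about 5 mm lower). The other things look to be where they were, and the fingers are clear. Handing in.

```bash
python3 -c "
from bench import robot
print(robot.close_job())"
```

```text
the job is handed in; nothing more can be done
None
```

I picked up the silver cup (not the yellow look-alike), stood it on the three pins, let go, and tapped it in with the closed fingers going round a, b, c. I handed it in at about 60 s.

**Depth and levelness:** The rim went down about 5 mm, from roughly 0.0797 m to 0.0745 m. The last readings under load were 0.0742, 0.0744 and 0.0746 m above a, b and c, so it went in square to within about 0.4 mm.

**Force:** In the last round the vertical force rose to about 23 N at each pin, with only about 0.1 mm more travel. Earlier in the job the rim gave way at about 16–18 N. The highest vertical reading was 23.4 N. With the sideways drag of up to about 10 N added, the largest total was just under 25 N. Forces were read only at the end of each move, so a brief peak between readings could have been missed.

**Final picture:** The cup stands level and untouched. The yellow cup, screwdriver, jar, magnet and bottle look unmoved.

**Not confirmed:**
- How far the sealing ring is squeezed could not be measured. I inferred it from the rise in force.
- The rise was gradual rather than one sharp step.
- During the second round the cup was briefly tilted towards pin a, by about 2 mm, before I levelled it.

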